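Proof-pull a glued handle on the tester

ROBOT

A 7-joint arm with a two-finger parallel gripper is mounted at the origin on the work surface. World frame = base frame: x ahead of the robot, y to its left, z up, the work surface at z = 0. Lengths are in mm, angles in rad, forces in N, time in s.
With the tool pointing down it reaches from about 400 to 900 mm from the base axis. Payload 5.6 kg.
Tool frame: the origin (TCP) lies at the very end of the fingers, on their centre line; the grasp point (between the pads) lies 19 mm behind it; x points along the fingers, z is the direction in which the jaws open and shut, and the axes are right-handed (so a half turn about x gives the same grasp; the last joint's range is limited). The gripper opens to 92 mm and grips with 3 to 60 N. Pads are 20 mm wide; open, the fingers measure 128 mm over their backs; the gripper's body (75 mm by 189 mm) begins 69 mm behind the grasp point.
Start: joints at [1.104, 0.468, -0.012, 1.603, 0.006, 1.071, -0.056], TCP at [267.259, -592.522, 214.592] pointing down, gripper open.
Joint ranges: [-2.53, 2.53], [-0.31, 2.02], [-1.57, 1.55], [0.28, 2.44], [-1.29, 4.43], [0.15, 1.84], [-2.92, 2.92]. Speed limits (rad/s): [2.57, 2.57, 3.14, 3.14, 3.14, 3.14, 3.14].

INTERFACE

Orientations are given as a unit quaternion [w, x, y, z].
In Python, from station import telemetry, viewer, workorder gives the robot as it stands. The module is installed in compiled form; this text tells all that it offers.
- The arm moves only by the tool servo_tool, never from a script. Its argument "increments" is a list of rows, each a list of 7 numbers: the shift along the tool's x, y, z in m, then the turn, a rotation vector about the tool's x, y, z in degrees, then the opening in per cent of the stroke, from 0 (shut) to 100 (fully open). In form: [[dx, dy, dz, ax, ay, az, jaw], ...]. A call has 1 to 10 rows; each row is the pose to reach, as a shift and turn from the pose measured when the call began, along the tool's axes at that moment; what a row does not reach only later rows make up. A row lasts 1/8 s, in which the tool goes at most 62.5 mm and 10.7 degrees, less where a joint would pass 70% of its speed; a pose out of reach is approached as far as the arm can. A call with a gripper value outside its range is refused whole. The fingers move at their own pace and stop on an object; "squeeze" is the grip in N (left out, the last holds). Time passes only in rows, so rows that repeat a pose let the fingers close. It gives the time, the measured TCP pose, the force and the opening at its end, in the units of the state.
- telemetry.sense(): the state, without advancing time (a new reading comes with each control period).
- viewer.read_camera(name): name is "scene" or "top"; returns a dict with "img" (420x560x3 uint8, blue, green, red), "vfov" (degrees; the focal length in pixels is half the picture's height over the tangent of half this angle, whatever the lens; pixels are square), "cx", "cy" (the principal point, pixels), "cam_to_world" (4x4, takes a point from camera to world coordinates). Camera axes: x right, y down, z forward; pixel columns grow to the right and rows downward; lengths in mm; the calibration is good to about 2 mm. A picture is of the moment at which its call begins. There is no depth.
- workorder.hand_in(): hands the job in, once; it reports no verdict.
The state is a dict: "time_s": time; "joint_positions": joint angles; "dq": joint speeds; "tau": joint torques, N m; "tcp_pos": TCP position; "ee_rot": TCP orientation; "wrist_force": force on the tool from outside, world axes, zero at the start; "torque": the same for the moment, N m; "width": finger opening in mm.
Only numpy, scipy, OpenCV 4.12 (cv2) and the standard library are available. Lean on these libraries where they do the work, as an engineer would, in place of code of your own. Each camera call takes 0.05 s, during which the arm holds its last target. There are 200 camera calls.

TASK

First clear the top-heavy green bottle that stands in front of the pull tester: carry it gently and set it down upright and let go on the red pad, without tipping or dropping it. Then grip the black handle glued on the tester's white sample and pull it straight away from the sample with 10 newtons, so that the yellow rider stands in the green band (never reaching the red one), hold it there for two seconds, ease it back home without letting it snap, and let go; leave everything else as it stands.

Things in the scene. Friction and masses are not known exactly. Their poses are not given: they have to be found in the camera images.
- bottle: Green bottle standing upside down on its narrow black cap; 180 mm tall; cap (its foot) 32 mm across, 28 mm high; round body 44 mm across from 45 mm up to the top. 0.14-0.28 kg, centre of mass about 110 mm up: tips at 8 degrees, so grip it high (about 140 mm up). Origin at the centre of the cap's underside, z up. Stands 125-155 mm in front (-x) of the tester's origin, in the arm's way.
- pad: Red square pad lying flat and fixed, 110 x 110 mm, 4 mm thick; origin at the centre of its underside. The bottle is to stand on it, at least with its whole cap. It may swap places with the black collet tray.
- collet_tray: Black fixed tray 110 x 110 mm with four metal collets up to 57 mm high; origin at the centre of its underside. Not to be used.
- tester: Blue pull tester, fixed. Origin on the work surface below the sample; x level, from its front to its back, y along the handle, z up. Base plate x = -70 to 150 mm, 130 mm wide. The sample faces front and up: its normal leans 35 degrees from vertical towards -x.
- handle (a point): Black bridge handle glued on the white sample: bar 90 mm long, 14 mm across, 12 mm deep, on two end posts (62 mm free between). Origin at the bar's centre, 130 mm above the surface; y along the bar, x across it (uphill), z the pull direction, square to the sample, 35 degrees from vertical. 37 mm free under the bar. Grip across x, fingers along -z, opened no more than 60 mm. Moves with the slide.
- pull (a joint): How far the sample and handle have been drawn out along the handle's z: 0 home, up to 0.05 m. A spring pulls back with 0.5 N per mm (10 N at 0.020 m). A yellow rider on the sample runs round the white column: the green band is 0.016 to 0.024 m, the red band begins at 0.030 m. Let go while drawn out, it snaps back.
- tool_holder: Dark steel tool holder standing on its 58 mm flange, taper up, 75 mm high; a bystander; origin at the centre of its underside.
- scraper: Scraper with wooden handle and steel blade lying flat, 240 mm long, 32 mm high; a bystander; origin below its middle, x along it.
- column_top (a point): Centre of the top end of the tester's white scale column (56 mm wide, 18 mm thick), about 240 mm above the work surface. The column rises square to the sample, its near face 90 mm uphill of the handle's middle, and leans over the handle: a gripper pointing straight down at the handle would hit it.

How it is judged:
By the outcome, as a careful person would: the job done as asked, in the order asked, and still so for the second after the job is handed in, with the robot touching nothing.
It also fails if it takes over 61 s, if anything falls off the work surface, if the arm or the gripper's body presses on something with over 40 N, if the wrist force passes 120 N, or if a joint passes its speed limit or range.

## Working session

There is one attempt and no reset: what is moved stays moved. The work goes in short steps, Python scripts to look and compute and a tool call to move; the robot and the scene stay as the last step left them, time stands still between calls to the robot, and variables do not carry over. Pictures are saved under pics/ and viewed, about 8 in all and at most 12, crops included, and the job is handed in when it is done.

Besides the shell and the picture viewer there is one more tool, called after ">>>" as name([rows], argument=value, ...), one row to a line, values as JSON. servo_tool: Moves the arm, as the interface text tells. Its arguments: {"type":"object","properties":{"increments":{"type":"array","items":{"type":"array","items":{"type":"number"}}},"squeeze":{"type":"number"}},"required":["increments"]}

```bash
mkdir -p pics; cat > h.py <<'E'
import numpy as np, cv2
from scipy.spatial.transform import Rotation as R
from station import telemetry, viewer, workorder
def cam(n,save=None):
    c=viewer.read_camera(n)
    if save: cv2.imwrite('pics/'+save,c['img'])
    return c
def ray(c,u,v):
    f=c['img'].shape[0]/2/np.tan(np.radians(c['vfov']/2)); T=np.array(c['cam_to_world'])
    d=T[:3,:3]@np.array([(u-c['cx'])/f,(v-c['cy'])/f,1]); return T[:3,3],d/np.linalg.norm(d)
def onz(c,u,v,z):
    o,d=ray(c,u,v); return o+d*(z-o[2])/d[2]
def proj(c,p):
    f=c['img'].shape[0]/2/np.tan(np.radians(c['vfov']/2)); T=np.array(c['cam_to_world'])
    q=T[:3,:3].T@(np.array(p)-T[:3,3]); return np.array([q[0]/q[2]*f+c['cx'],q[1]/q[2]*f+c['cy']])
def tri(a,b):
    (o1,d1),(o2,d2)=a,b
    A=np.array([d1,-d2]).T; s=np.linalg.lstsq(A,o2-o1,rcond=None)[0]
    p,q=o1+s[0]*d1,o2+s[1]*d2; return (p+q)/2,np.linalg.norm(p-q)
def rot(s): 
    w,x,y,z=s['ee_rot']; return R.from_quat([x,y,z,w])
def delta(s,p,M=None):
    "shift in tool axes (m) and rotvec (deg) to world TCP p (mm), rotation matrix M"
    r=rot(s); t=r.inv().apply(np.array(p)-s['tcp_pos'])/1000
    a=np.zeros(3) if M is None else (r.inv()*R.from_matrix(M)).as_rotvec(degrees=True)
    return np.round(t,4),np.round(a,2)
E
python3 - <<'E'
from h import *
s=telemetry.sense(); print(s)
print(np.round(rot(s).as_matrix(),3))
for n in('scene','top'):
    c=cam(n,n+'0.png'); print(n,c['vfov'],c['cx'],c['cy'],np.round(c['cam_to_world'],3).tolist())
E
```

```text
{'time_s': 0.0, 'joint_positions': array([ 1.10401469,  0.4683627 , -0.01159956,  1.60362026,  0.00597716,
        1.07142169, -0.05630395]), 'dq': array([-0.00144407, -0.00011203,  0.001051  ,  0.00053435,  0.00089556,
        0.00228475, -0.00063917]), 'tau': array([-2.11348870e-04, -5.20570564e+01, -1.26077357e-02, -2.43741810e+01,
       -5.66110841e-02,  1.73054432e-02,  1.58044604e-04]), 'tcp_pos': array([ 266.98323299, -591.98955963,  213.65114186]), 'ee_rot': array([ 0.59340875,  0.38399617,  0.59450321, -0.38337832]), 'wrist_force': array([1.60364405, 0.88674755, 0.17998339]), 'torque': array([ 0.00038453, -0.04440418, -0.00544039]), 'width': 91.82562321297013}
[[-0.001  0.912  0.411]
 [ 0.002  0.411 -0.912]
 [-1.    -0.    -0.002]]
scene 47.03117938032736 282.59181290599423 197.80499049695737 [[-0.176, 0.67, -0.721, 1413.106], [0.984, 0.126, -0.122, 113.138], [0.009, -0.731, -0.682, 947.354], [0.0, 0.0, 0.0, 1.0]]
top 55.63445927032799 272.2070765406075 213.27330421074421 [[0.02, -0.992, 0.128, 474.914], [-1.0, -0.021, -0.013, -48.707], [0.016, -0.128, -0.992, 1044.287], [0.0, 0.0, 0.0, 1.0]]
```

View pics/scene0.png

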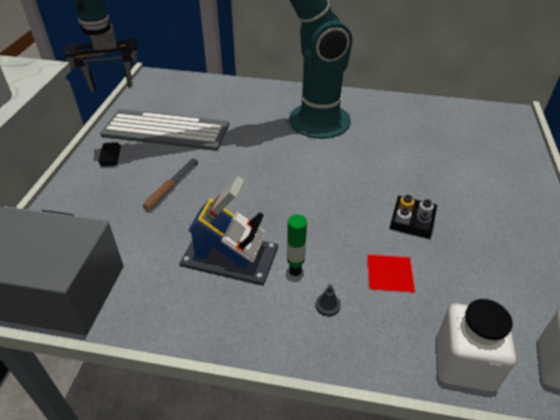

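View pics/top0.png

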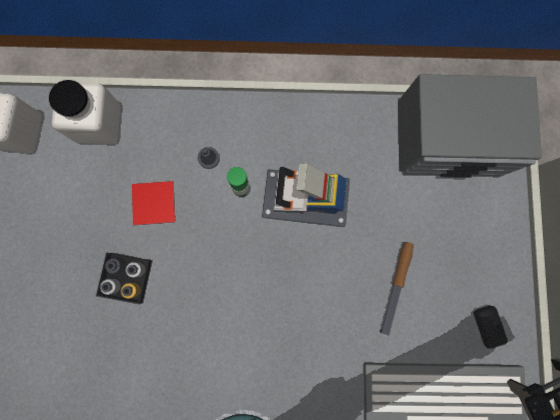

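The scene view shows the bottle at about (297,245), the pad at (391,273) and the handle at (250,230). In the top view the bottle's top is at (238,177), the pad at (154,203), and the tester plate spans (263..350, 168..227), with its front facing +y (left in the picture). I'll measure these next and zoom in on the tester.

```bash
python3 - <<'E'
from h import *
t=cam('top');s=cam('scene')
def blob(img,f,box=None):
    h=cv2.cvtColor(img,cv2.COLOR_BGR2HSV);m=f(h).astype(np.uint8)
    n,l,st,ce=cv2.connectedComponentsWithStats(m);i=1+np.argmax(st[1:,4]);return st[i],ce[i],(l==i).astype(np.uint8)
red=lambda h:((h[...,0]<6)|(h[...,0]>174))&(h[...,1]>180)&(h[...,2]>120)
grn=lambda h:(abs(h[...,0].astype(int)-62)<12)&(h[...,1]>120)&(h[...,2]>60)
P=[]
for n,c in(('top',t),('scene',s)):
    st,ce,m=blob(c['img'],red);print(n,'pad',ce,onz(c,*ce,4),cv2.minAreaRect(np.argwhere(m)[:,::-1].astype(np.float32)))
    st,ce,m=blob(c['img'],grn);print(n,'green',st,ce);P.append((st,ce))
# bottle top disc: top view; base cap: scene view
c=np.array([238,177])
print('bottle top guess z=180',onz(t,*P[0][1],170))
print('bottle foot scene',onz(s,296,271,10))
for q in[(0,0,0)]:pass
print('holder',onz(t,208,158,30),onz(s,328,300,20))
for u,v in[(272,174),(267,213),(341,220),(346,179)]:print('screw',onz(t,u,v,12))
cv2.imwrite('pics/z.png',np.hstack([cv2.resize(t['img'][145:240,225:360],None,fx=3,fy=3,interpolation=cv2.INTER_CUBIC),cv2.resize(s['img'][170:290,175:310],None,fx=3,fy=2.375,interpolation=cv2.INTER_CUBIC)]))
E
```

```text
top pad [152.70068027 202.44217687] [631.25077822 252.40384478   4.        ] ((152.7486114501953, 202.45838928222656), (40.544151306152344, 40.57746887207031), 88.09085083007812)
top green [227 167  20  23 299] [236.53511706 176.78929766]
scene pad [389.99527346 273.00877785] [633.84159889 251.48965229   4.        ] ((391.0088806152344, 272.8672790527344), (48.29279327392578, 33.92469024658203), 3.814074993133545)
scene green [288 214  19  15 229] [296.86026201 221.27510917]
bottle top guess z=180 [668.45126453  20.98591975 170.        ]
bottle foot scene [674.7594639   23.46638265  10.        ]
holder [747.73588517 108.04461681  30.        ] [752.25084272 109.86310714  20.        ]
screw [713.12683235 -59.98546976  12.        ]
screw [608.68752169 -48.95045169  12.        ]
screw [ 594.3969474  -242.93730084   12.        ]
screw [ 704.13490762 -256.52619329   12.        ]
```

View pics/z.png

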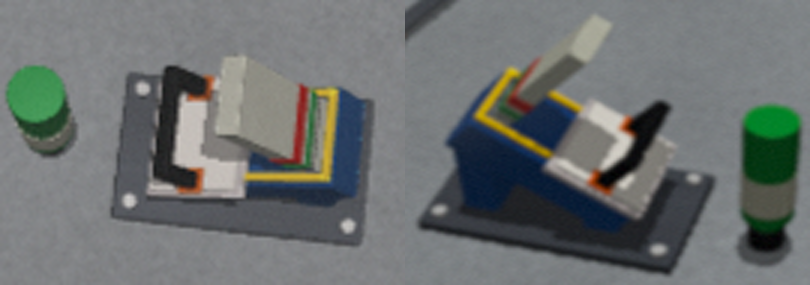

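The zoomed view shows the tester plate corners, with the bar centre at about (281,187) in the top view and (251.5,231) in the scene view. The front of the tester faces the bottle.

```bash
python3 - <<'E'
from h import *
t=cam('top');s=cam('scene')
C=np.array([onz(t,u,v,10)[:2] for u,v in[(267.3,169),(262.3,217.3),(345,226),(349.3,177.3)]])
print(C)
a=(C[3]+C[2]-C[0]-C[1])/2;b=(C[0]+C[3]-C[1]-C[2])/2  # x dir, y dir
print('len',np.linalg.norm(a),np.linalg.norm(b))
th=np.arctan2(a[1],a[0]);th2=np.arctan2(-b[0],b[1]);print('yaw x,y',np.degrees([th,th2]))
ctr=C.mean(0);x=np.array([np.cos(th),np.sin(th)]);print('ctr',ctr,'origin',ctr-40*x)
# bar mask (black) in each view
for n,c,box in(('top',t,(276,292,165,210)),('scene',s,(236,268,208,252))):
    g=c['img'].max(2);sub=g[box[2]:box[3],box[0]:box[1]]<45
    k=np.argwhere(sub)[:,::-1]+[box[0],box[2]];r=cv2.minAreaRect(k.astype(np.float32));print(n,len(k),k.mean(0),r)
    print('on z130',onz(c,*k.mean(0),130),onz(c,*r[0],130))
print(tri(ray(t,281,186.7),ray(s,251.7,231)))
o=ctr-40*x
for p in ([*o,130],[*(o+45*np.array([-x[1],x[0]])),130],[*(o-45*np.array([-x[1],x[0]])),130]):print(proj(t,p),proj(s,p))
p=np.array([671,23]);d=p-o;print('bottle in tester',d@x,d@np.array([-x[1],x[0]]))
E
```

```text
[[ 726.86884682  -47.25065262]
 [ 597.34117967  -36.89973899]
 [ 579.04774459 -253.76944811]
 [ 709.39302963 -265.75101144]]
len 218.41848334517604 130.41538521853013
yaw x,y [-94.69677346 -94.91171051]
ctr [ 653.16270018 -150.91771279] origin [ 656.43799554 -111.05203281]
top 278 [282.13669065 186.33093525] ((283.4699401855469, 186.4658203125), (13.552468299865723, 38.790321350097656), 3.6913859844207764)
on z130 [657.01234829 -82.96629197 130.        ] [656.76233849 -86.08926084 130.        ]
scene 242 [252.99586777 231.00826446] ((257.4794616699219, 233.44520568847656), (23.09020233154297, 39.311279296875), 24.443954467773438)
on z130 [672.28784656 -80.95825814 130.        ] [677.86035962 -69.14835597 130.        ]
(array([659.5415983 , -84.05004604, 115.78162522]), np.float64(6.583024197490038))
[294.13490327 186.83999804] [241.93375558 224.40446778]
[295.93636624 168.13807317] [235.6973362 238.1759741]
[292.31087051 205.77623167] [247.82797717 211.3886161 ]
bottle in tester -134.79425765959564 3.5366052113098854
```

```bash
cat >> h.py <<'E'
MD=np.array([[0,0,-1],[0,1,0],[1,0,0]]).T@np.eye(3) if 0 else np.column_stack([(0,0,-1),(0,1,0),(1,0,0)]).astype(float)
E
python3 - <<'E'
from h import *
s=telemetry.sense();print(delta(s,[460,-290,340],MD),delta(s,[671,21,330],MD))
E
```

```text
(array([-0.1256,  0.3001, -0.1964]), array([-6.572e+01, -3.000e-02, -2.000e-02])) (array([-0.1155,  0.6203, -0.3932]), array([-6.572e+01, -3.000e-02, -2.000e-02]))
```

>>> servo_tool([
  [-0.05,0,0,0,0,0,100],
  [-0.1,0.04,-0.03,-9,0,0,100],
  [-0.12,0.08,-0.055,-18,0,0,100],
  [-0.12,0.125,-0.085,-27,0,0,100],
  [-0.12,0.17,-0.11,-36,0,0,100],
  [-0.12,0.215,-0.14,-45,0,0,100],
  [-0.12,0.26,-0.17,-54,0,0,100],
  [-0.12,0.305,-0.2,-60,0,0,100],
  [-0.12,0.35,-0.225,-65.7,0,0,100],
  [-0.12,0.39,-0.25,-65.7,0,0,100],
])

```text
time_s: 1.55
tcp_pos: [520.8, -202.6, 334.6]
ee_rot: [0.707, -0.0, 0.707, 0.0]
wrist_force: [0.2, 0.1, 0.2]
width: 91.8
```

```bash
python3 - <<'E'
from h import *
s=telemetry.sense();print(s['tcp_pos'],s['time_s'],delta(s,[671,21,330],MD))
E
```

```text
[ 520.75669583 -202.57576947  334.56661649] 1.55 (array([0.0047, 0.2235, 0.1504]), array([ 0.04,  0.01, -0.02]))
```

>>> servo_tool([
  [0,0.045,0.03,0,0,0,100],
  [0,0.09,0.06,0,0,0,100],
  [0,0.135,0.09,0,0,0,100],
  [0,0.18,0.12,0,0,0,100],
  [0,0.21,0.14,0,0,0,100],
  [0.02,0.2235,0.15,0,0,0,100],
  [0.06,0.2235,0.1504,0,0,0,100],
  [0.1,0.2235,0.1504,0,0,0,100],
  [0.1,0.2235,0.1504,0,0,0,100],
])

```text
time_s: 2.68
tcp_pos: [668.2, 19.0, 230.1]
ee_rot: [0.704, -0.0, 0.71, -0.001]
wrist_force: [1.0, 0.2, -0.2]
width: 92.1
```

```bash
python3 - <<'E'
from h import *
s=telemetry.sense();print(s['tcp_pos'],s['time_s'])
t=cam('top');c=cam('scene')
cv2.imwrite('pics/z2.png',np.hstack([cv2.resize(x['img'][b:b+120,a:a+130],None,fx=3,fy=3,interpolation=cv2.INTER_CUBIC) for x,a,b in((t,180,120),(c,235,160))]))
o=np.array([656.4,-111,0])
for z in(0,180):
  for dx,dy in((0,0),(22,0),(-22,0),(0,22),(0,-22)):
    p=[671+dx,21+dy,z];print(z,dx,dy,proj(t,p).round(1),proj(c,p).round(1))
E
```

```text
[668.22271179  19.0452226  230.08371673] 2.675
0 0 0 [241.2 189.8] [295.1 272.2]
0 22 0 [241.5 181.7] [293.7 279.3]
0 -22 0 [241. 198.] [296.5 265.3]
0 0 22 [232.9 189.6] [304.  273.5]
0 0 -22 [249.5 190. ] [286.4 270.9]
180 0 0 [236.2 174.7] [297.3 221.4]
180 22 0 [236.5 165. ] [295.8 228.5]
180 -22 0 [235.9 184.4] [298.8 214.5]
180 0 22 [226.3 174.4] [307.2 222.7]
180 0 -22 [246.2 174.9] [287.5 220. ]
```

View pics/z2.png

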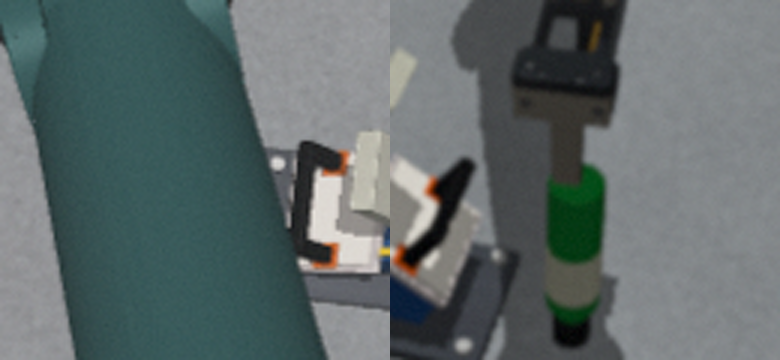

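The two crops show the fingers centred over the green bottle's top, which sits at about (575,180) in the right crop. I'll descend and grip.

>>> servo_tool([
  [0.02,0.001,0.001,0,-0.4,0,100],
  [0.045,0.001,0.001,0,-0.4,0,100],
  [0.07,0.001,0.001,0,-0.4,0,100],
  [0.09,0.001,0.001,0,-0.4,0,100],
  [0.105,0.001,0.001,0,-0.4,0,90],
  [0.11,0.001,0.001,0,-0.4,0,75],
  [0.11,0.001,0.001,0,-0.4,0,65],
], squeeze=15)

```text
time_s: 3.65
tcp_pos: [672.4, 21.2, 125.3]
ee_rot: [0.71, 0.0, 0.704, -0.0]
wrist_force: [1.4, -0.6, -0.3]
width: 64.5
```

>>> servo_tool([
  [0,0,0,0,0,0,58],
  [0,0,0,0,0,0,53],
  [0,0,0,0,0,0,50],
  [0,0,0,0,0,0,45],
  [0,0,0,0,0,0,40],
  [0,0,0,0,0,0,40],
], squeeze=15)

```text
time_s: 4.4
tcp_pos: [672.4, 21.3, 125.5]
ee_rot: [0.71, 0.0, 0.704, -0.0]
wrist_force: [-0.0, -0.1, 3.1]
width: 44.1
```

```bash
python3 - <<'E'
from h import *
s=telemetry.sense();print(s['tcp_pos'],s['width'],s['wrist_force'],s['torque'],delta(s,[669,20,121],MD))
E
```

```text
[672.4077483   21.30978318 125.50853411] 44.05955093056643 [-0.00454482 -0.08021337  3.14815998] [-0.02213322  0.3619489  -0.00524051] (array([ 0.0045, -0.0013, -0.0034]), array([-0.02,  0.43, -0.01]))
```

>>> servo_tool([
  [0,0,0,0,0,0,40],
  [-0.004,0,0,0,0,0,40],
  [-0.01,0,0,0,0,0,40],
  [-0.018,0,0,0,0,0,40],
  [-0.026,0,0,0,0,0,40],
  [-0.033,0,0,0,0,0,40],
  [-0.037,0,0,0,0,0,40],
  [-0.038,0,0,0,0,0,40],
  [-0.038,0,0,0,0,0,40],
], squeeze=25)

```text
time_s: 5.52
tcp_pos: [672.0, 21.3, 163.4]
ee_rot: [0.71, 0.0, 0.705, -0.0]
wrist_force: [0.6, -0.3, -1.7]
width: 43.6
```

```bash
python3 - <<'E'
from h import *
s=telemetry.sense();print(s['tcp_pos'],s['width'],s['wrist_force'],s['torque'],delta(s,[632.5,252,163],MD))
c=cam('scene');g=c['img'][150:290,240:360]
cv2.imwrite('pics/z3.png',cv2.resize(g,None,fx=4,fy=4,interpolation=cv2.INTER_CUBIC))
E
```

```text
[672.00720172  21.30955763 163.35800418] 43.602474576439676 [ 0.56802961 -0.31481817 -1.74247718] [-0.00151762 -0.07766217  0.05405701] (array([ 1.000e-04,  2.307e-01, -3.960e-02]), array([-0.02,  0.42, -0.01]))
```

View pics/z3.png

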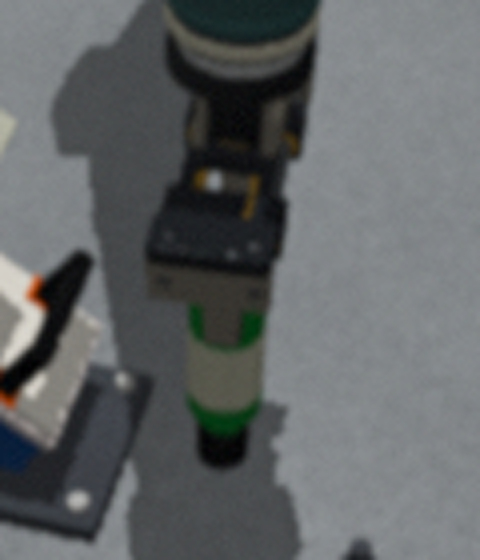

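The crop shows the bottle hanging upright between the fingers with its cap at (222,445), clear of the table. I'll carry it to the pad.

>>> servo_tool([
  [0,0.006,-0.001,0,0,0,40],
  [0,0.02,-0.003,0,0,0,40],
  [0,0.04,-0.007,0,0,0,40],
  [0,0.065,-0.011,0,0,0,40],
  [0,0.09,-0.015,0,0,0,40],
  [0,0.115,-0.02,0,0,0,40],
  [0,0.14,-0.024,0,0,0,40],
  [0,0.16,-0.0275,0,0,0,40],
  [0,0.175,-0.03,0,0,0,40],
  [0,0.182,-0.031,0,0,0,40],
])

```text
time_s: 6.82
tcp_pos: [640.6, 204.6, 163.1]
ee_rot: [0.71, -0.0, 0.705, 0.0]
wrist_force: [0.9, -0.4, -2.5]
width: 44.0
```

>>> servo_tool([
  [0,0.006,-0.001,0,0,0,40],
  [0,0.017,-0.003,0,0,0,40],
  [0,0.03,-0.005,0,0,0,40],
  [0,0.041,-0.007,0,0,0,40],
  [0.004,0.046,-0.008,0,0,0,40],
  [0.011,0.047,-0.008,0,0,0,40],
  [0.018,0.047,-0.008,0,0,0,40],
  [0.023,0.047,-0.008,0,0,0,40],
  [0.025,0.047,-0.008,0,0,0,40],
])

```text
time_s: 7.95
tcp_pos: [632.7, 251.1, 137.4]
ee_rot: [0.709, -0.0, 0.705, 0.0]
wrist_force: [-0.5, -0.4, -1.0]
width: 43.6
```

```bash
python3 - <<'E'
from h import *
s=telemetry.sense();print(s['time_s'],s['tcp_pos'],s['width'],s['wrist_force'],s['torque'],delta(s,[632.5,252,129.5],MD))
c=cam('scene');g=c['img'][180:310,330:450]
cv2.imwrite('pics/z4.png',cv2.resize(g,None,fx=4,fy=4,interpolation=cv2.INTER_CUBIC))
E
```

```text
7.95 [632.69339759 251.0672474  137.3536943 ] 43.614609203564484 [-0.4983099  -0.44852188 -1.01421386] [-0.01534915 -0.09251188  0.02697017] (array([ 0.0079,  0.0009, -0.0002]), array([0.02, 0.36, 0.  ]))
```

View pics/z4.png

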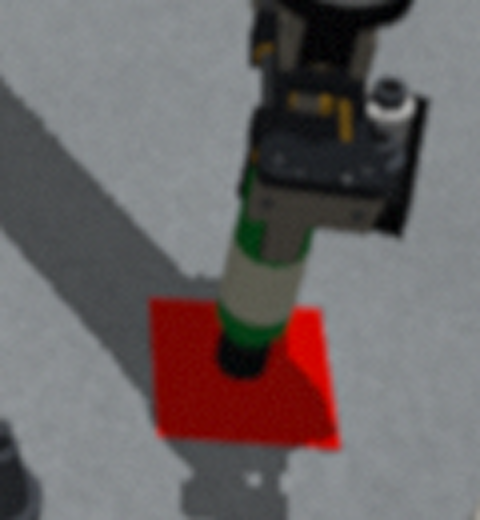

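The crop shows the cap about 8 mm above the pad at (243,360), with the whole cap inside the red square. I'll lower it slowly and check the bottle's lean against a projected vertical.

>>> servo_tool([
  [0.002,0.001,0,0,0,0,40],
  [0.004,0.001,0,0,0,0,40],
  [0.0055,0.001,0,0,0,0,40],
  [0.0065,0.001,0,0,0,0,40],
  [0.0065,0.001,0,0,0,0,40],
])

```text
time_s: 8.62
tcp_pos: [632.7, 252.1, 130.8]
ee_rot: [0.709, -0.0, 0.705, 0.0]
wrist_force: [0.5, -0.0, -1.3]
width: 43.9
```

```bash
python3 - <<'E'
from h import *
s=telemetry.sense();print(s['tcp_pos'],s['wrist_force'],s['torque'])
c=cam('scene')
for z in (4,45,140,184):print(z,((proj(c,[632.5,252,z])-[330,180])*4).round(0))
h=cv2.cvtColor(c['img'],cv2.COLOR_BGR2HSV);g=c['img'].astype(int)
for v in range(226,278,4):
    r=np.where((g[v,370:420].sum(1)!=0))[0]
    m=np.where((g[v,370:420,1]>g[v,370:420,2]+25))[0]+370
    print(v,m.min() if len(m) else None,m.max() if len(m) else None,end=' | ')
E
```

```text
[632.6947358  252.12528713 130.82468139] [ 0.46034482 -0.0144183  -1.32528715] [-0.02259349 -0.04064576  0.02904163]
4 [241. 370.]
45 [252. 328.]
140 [279. 221.]
184 [293. 167.]
226 392 392 | 230 None None | 234 390 391 | 238 390 395 | 242 389 406 | 246 393 394 | 250 None None | 254 None None | 258 None None | 262 386 389 | 266 388 397 | 270 None None | 274 None None |
```

The lean matches a true vertical. I'll lower until contact.

>>> servo_tool([
  [0.0005,0,0,0,0,0,40],
  [0.001,0,0,0,0,0,40],
  [0.0013,0,0,0,0,0,40],
  [0.0016,0,0,0,0,0,40],
])

```text
time_s: 9.18
tcp_pos: [632.8, 252.2, 129.5]
ee_rot: [0.709, -0.0, 0.705, 0.0]
wrist_force: [-0.7, 0.4, 1.0]
width: 43.9
```

>>> servo_tool([
  [0.0003,0,0,0,0,0,40],
  [0.0006,0,0,0,0,0,40],
  [0.0009,0,0,0,0,0,40],
  [0.0009,0,0,0,0,0,40],
])

```text
time_s: 9.68
tcp_pos: [632.9, 252.4, 129.5]
ee_rot: [0.71, -0.0, 0.705, 0.0]
wrist_force: [-1.0, -0.9, 4.8]
width: 43.8
```

>>> servo_tool([
  [-0.0004,0,0,0,0,0,44],
  [-0.0004,0,0,0,0,0,48],
  [-0.0004,0,0,0,0,0,52],
  [-0.0004,0,0,0,0,0,58],
  [-0.0004,0,0,0,0,0,70],
  [-0.0004,0,0,0,0,0,90],
  [-0.0004,0,0,0,0,0,90],
], squeeze=5)

```text
time_s: 10.55
tcp_pos: [632.9, 252.4, 129.9]
ee_rot: [0.71, -0.0, 0.705, 0.0]
wrist_force: [0.4, -0.2, -0.7]
width: 81.2
```

>>> servo_tool([
  [-0.02,0,0,0,0,0,90],
  [-0.05,0,0,0,0,0,90],
  [-0.09,0,0,0,0,0,90],
  [-0.13,0,0,0,0,0,90],
  [-0.16,0,0,0,0,0,90],
])

```text
time_s: 11.18
tcp_pos: [632.1, 252.9, 293.8]
ee_rot: [0.711, 0.0, 0.703, 0.001]
wrist_force: [0.3, -0.0, 0.1]
width: 82.3
```

```bash
python3 - <<'E'
from h import *
s=telemetry.sense();print(s['time_s'],s['tcp_pos'],s['width'])
c=cam('scene');t=cam('top')
cv2.imwrite('pics/z5.png',np.hstack([cv2.resize(c['img'][180:320,320:450],None,fx=3,fy=3),cv2.resize(t['img'][130:270,100:230],None,fx=3,fy=3)]))
# pulling frame
th=np.radians(-94.8);X=np.array([np.cos(th),np.sin(th),0]);Y=np.array([-X[1],X[0],0]);Z=np.array([0,0,1.])
a=np.radians(35);n=-np.sin(a)*X+np.cos(a)*Z;up=np.cos(a)*X+np.sin(a)*Z
H=np.array([656.4,-111,0])-29*X+130*Z;print('H',H,'n',n,'up',up,Y)
for d in(90,5):
  for sg in(1,-1):
    M=np.column_stack([-n,np.cross(sg*up,-n),sg*up]);print(d,sg,H+n*(d-19),delta(s,H+n*(d-19),M))
print(proj(t,H),proj(c,H))
E
```

```text
11.175 [632.10779528 252.92379766 293.84973289] 82.32073899553093
H [658.82665746 -82.10170708 130.        ] n [0.04799564 0.57156482 0.81915204] up [-0.06854488 -0.81627916  0.57357644] [ 0.99649286 -0.08367784  0.        ]
90 1 [662.23434784 -41.52060464 188.15979514] (array([ 0.1055, -0.2946,  0.0289]), array([ 91.38, -26.17, -29.4 ]))
90 -1 [662.23434784 -41.52060464 188.15979514] (array([ 0.1055, -0.2946,  0.0289]), array([-82.44,  28.78, -25.61]))
5 1 [658.15471851 -90.1036146  118.53187138] (array([ 0.175 , -0.3433,  0.024 ]), array([ 91.38, -26.17, -29.4 ]))
5 -1 [658.15471851 -90.1036146  118.53187138] (array([ 0.175 , -0.3433,  0.024 ]), array([-82.44,  28.78, -25.61]))
[281.77983809 185.560063  ] [253.78681128 226.78627602]
```

View pics/z5.png

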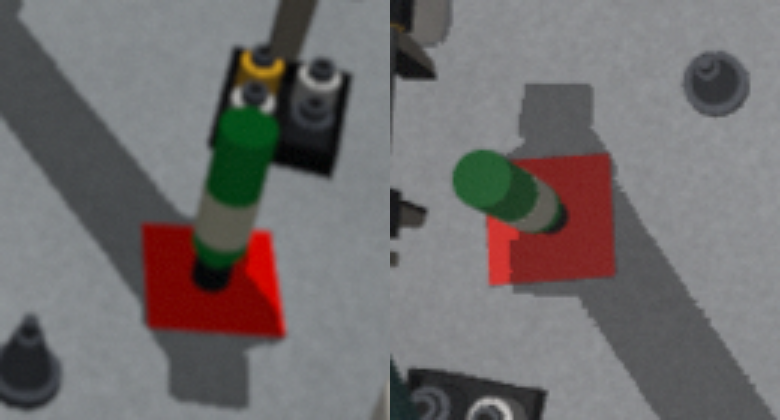

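The bottle stands upright and released on the pad, with its cap at (213,275) in the left crop and whole inside the red. Next I'll refine the handle. Re-reading the crops with the posts separated from the bar, the bar centre is at (281,187) in the top view and (255.7,226) in the scene view.

```bash
python3 - <<'E'
from h import *
c=cam('scene');t=cam('top')
print(tri(ray(t,281,187),ray(c,255.7,226)), onz(t,281,187,135),onz(c,255.7,226,133))
E
```

```text
(array([655.25635088, -79.36368174, 129.58117314]), np.float64(2.0020773993315584)) [654.37495113 -80.16191709 135.        ] [658.31401391 -77.56372232 133.        ]
```

>>> servo_tool([
  [0,-0.02,0.003,-8.2,2.9,-2.6,65],
  [0,-0.05,0.006,-16.5,5.8,-5.1,65],
  [0,-0.08,0.009,-24.7,8.6,-7.7,65],
  [0,-0.115,0.012,-33,11.5,-10.2,65],
  [0,-0.15,0.016,-41.2,14.4,-12.8,65],
  [0,-0.18,0.019,-49.5,17.3,-15.4,65],
  [0.01,-0.21,0.022,-57.7,20.1,-17.9,65],
  [0.03,-0.235,0.025,-66,23,-20.5,65],
  [0.05,-0.255,0.028,-74.2,25.9,-23,65],
  [0.065,-0.265,0.029,-82.4,28.8,-25.6,65],
])

```text
time_s: 12.62
tcp_pos: [660.8, -14.3, 223.8]
ee_rot: [0.336, -0.601, 0.654, 0.314]
wrist_force: [-0.2, 0.4, 0.6]
width: 59.8
```

```bash
cat >> h.py <<'E'
th=np.radians(-94.8);X=np.array([np.cos(th),np.sin(th),0]);Y=np.array([-X[1],X[0],0]);Z=np.array([0,0,1.])
_a=np.radians(35);N=-np.sin(_a)*X+np.cos(_a)*Z;UP=np.cos(_a)*X+np.sin(_a)*Z
H=np.array([657,-80,130.]);MP=np.column_stack([-N,np.cross(-UP,-N),-UP])
def rep():
    s=telemetry.sense();g=s['tcp_pos']-19*rot(s).apply([-1,0,0])*-1
    e=g-H;f=s['wrist_force'];print('t',s['time_s'],'w',s['width'],'grasp rel H up,Y,N',np.round([e@UP,e@Y,e@N],1),'F',np.round([f@UP,f@Y,f@N],2),'q',np.round(s['joint_positions'],2),'M',np.round(s['torque'],2));return s
E
python3 - <<'E'
from h import *
s=rep()
for d in(130,40,4):print(d,delta(s,H+N*(d-19),MP))
E
```

```text
t 12.625 w 59.80784616695849 grasp rel H up,Y,N [ -0.2  -1.6 133.5] F [ 0.04 -0.23  0.74] q [ 0.07  0.68 -0.56  1.48  0.86  1.51  0.78] M [ 0.56 -0.13  0.03]
130 (array([ 0.0035, -0.0017, -0.0001]), array([ 0.32, -0.25, -0.22]))
40 (array([ 0.0935, -0.0021,  0.0003]), array([ 0.32, -0.25, -0.22]))
4 (array([ 0.1295, -0.0022,  0.0005]), array([ 0.32, -0.25, -0.22]))
```

>>> servo_tool([
  [0.02,-0.001,0,0.2,-0.2,-0.2,65],
  [0.045,-0.002,0,0.3,-0.25,-0.2,65],
  [0.065,-0.002,0,0.3,-0.25,-0.2,65],
  [0.08,-0.002,0,0.3,-0.25,-0.2,65],
  [0.087,-0.002,0,0.3,-0.25,-0.2,65],
  [0.087,-0.002,0,0.3,-0.25,-0.2,65],
])

```text
time_s: 13.38
tcp_pos: [658.2, -64.6, 152.6]
ee_rot: [0.34, -0.6, 0.653, 0.313]
wrist_force: [0.6, -0.9, -1.0]
width: 59.7
```

```bash
python3 - <<'E'
from h import *
s=rep();print(delta(s,H+N*(4-19),MP))
c=cam('scene');t=cam('top')
print('tcp px',proj(t,s['tcp_pos']),proj(c,s['tcp_pos']))
cv2.imwrite('pics/z6.png',np.hstack([cv2.resize(c['img'][165:295,170:300],None,fx=3,fy=3,interpolation=cv2.INTER_CUBIC),cv2.resize(t['img'][125:255,225:355],None,fx=3,fy=3,interpolation=cv2.INTER_CUBIC)]))
E
```

```text
t 13.375 w 59.73420858200709 grasp rel H up,Y,N [ 0.3 -0.1 46.4] F [ 0.09  0.62 -1.29] q [ 0.12  0.73 -0.53  1.57  0.92  1.38  0.75] M [ 0.56 -0.21 -0.01]
(array([ 0.0424, -0.0001,  0.0003]), array([ 0.  ,  0.01, -0.04]))
tcp px [274.50934746 183.69812796] [260.97603777 220.81777255]
```

View pics/z6.png

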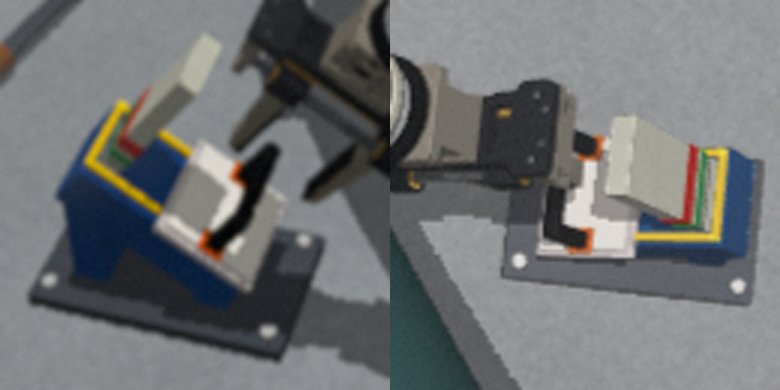

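The crops show the bar at (258,185) between the open fingers and the gripper body clear of the column. I'll go in, stopping about 7 mm short of full depth to leave room for the column.

>>> servo_tool([
  [0.01,0,0,0,0,0,65],
  [0.018,0,0,0,0,0,65],
  [0.025,0,0,0,0,0,65],
  [0.029,0,0,0,0,0,65],
])

```text
time_s: 13.98
tcp_pos: [657.0, -80.9, 128.9]
ee_rot: [0.34, -0.6, 0.653, 0.313]
wrist_force: [0.5, -0.2, -0.0]
width: 59.9
```

>>> servo_tool([
  [0.004,0,0,0,0,0,65],
  [0.007,0,0,0,0,0,65],
  [0.009,0,0,0,0,0,65],
  [0.009,0,0,0,0,0,65],
])

```text
time_s: 14.48
tcp_pos: [656.5, -86.1, 121.5]
ee_rot: [0.34, -0.6, 0.653, 0.313]
wrist_force: [-0.4, 0.1, -0.6]
width: 59.7
```

```bash
python3 - <<'E'
from h import *
s=rep();print(delta(s,H+N*(7-19),MP))
c=cam('scene');t=cam('top')
cv2.imwrite('pics/z7.png',np.hstack([cv2.resize(c['img'][175:275,190:290],None,fx=4,fy=4,interpolation=cv2.INTER_CUBIC),cv2.resize(t['img'][140:240,250:350],None,fx=4,fy=4,interpolation=cv2.INTER_CUBIC)]))
E
```

```text
t 14.475 w 59.72191169802528 grasp rel H up,Y,N [0.2 0.  8.5] F [-0.41 -0.37 -0.47] q [ 0.15  0.76 -0.51  1.6   0.95  1.32  0.73] M [ 0.58 -0.15  0.05]
(array([0.0015, 0.    , 0.0001]), array([ 0.01,  0.02, -0.01]))
```

View pics/z7.png

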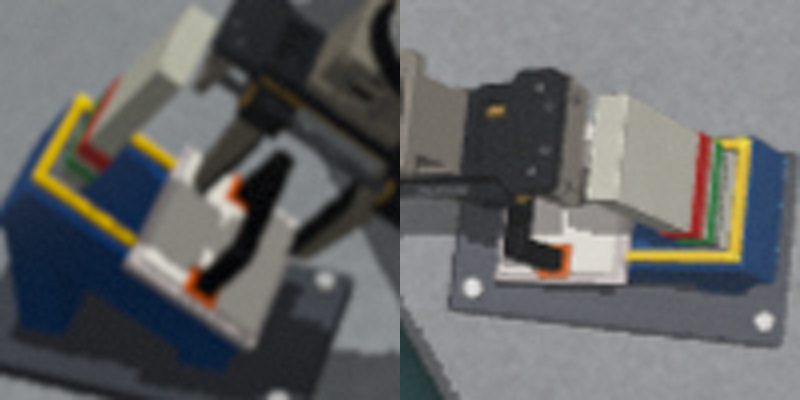

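The crops show the fingers straddling the bar at (262,190) and the gripper body just clear of the column. I'll close softly and check the side force.

>>> servo_tool([
  [0.001,0,0,0,0,0,50],
  [0.001,0,0,0,0,0,40],
  [0.001,0,0,0,0,0,32],
  [0.001,0,0,0,0,0,26],
  [0.001,0,0,0,0,0,21],
  [0.001,0,0,0,0,0,17],
  [0.001,0,0,0,0,0,12],
  [0.001,0,0,0,0,0,10],
], squeeze=6)

```text
time_s: 15.58
tcp_pos: [656.7, -85.6, 120.4]
ee_rot: [0.34, -0.6, 0.652, 0.313]
wrist_force: [1.6, 2.2, -1.5]
width: 14.0
```

```bash
python3 -c "
from h import *
rep()"
```

```text
t 15.575 w 13.991506179426928 grasp rel H up,Y,N [-0.9  0.1  7.9] F [-2.79  1.4   0.11] q [ 0.15  0.76 -0.51  1.6   0.95  1.32  0.73] M [ 1.33 -0.4  -0.02]
```

>>> servo_tool([
  [0,0,0.0005,0,0,0,8],
  [0,0,0.0005,0,0,0,5],
  [0,0,0.0005,0,0,0,5],
  [0,0,0.0005,0,0,0,5],
], squeeze=35)

```text
time_s: 16.08
tcp_pos: [656.7, -85.6, 120.3]
ee_rot: [0.34, -0.6, 0.653, 0.313]
wrist_force: [-0.3, -0.5, -0.0]
width: 13.4
```

```bash
python3 -c "
from h import *
rep()"
```

```text
t 16.075 w 13.431808539952117 grasp rel H up,Y,N [-0.9  0.1  7.8] F [ 0.43 -0.26 -0.3 ] q [ 0.15  0.76 -0.51  1.6   0.95  1.32  0.73] M [ 0.62 -0.23 -0.19]
```

>>> servo_tool([
  [-0.001,0,0,0,0,0,5],
  [-0.0025,0,0,0,0,0,5],
  [-0.004,0,0,0,0,0,5],
  [-0.006,0,0,0,0,0,5],
  [-0.008,0,0,0,0,0,5],
  [-0.01,0,0,0,0,0,5],
  [-0.011,0,0,0,0,0,5],
  [-0.012,0,0,0,0,0,5],
  [-0.012,0,0,0,0,0,5],
])

```text
time_s: 17.2
tcp_pos: [657.3, -78.9, 130.0]
ee_rot: [0.34, -0.6, 0.653, 0.313]
wrist_force: [2.2, -1.9, -6.8]
width: 13.7
```

```bash
python3 -c "
from h import *
rep()"
```

```text
t 17.2 w 13.674528236739324 grasp rel H up,Y,N [-0.9  0.2 19.6] F [-2.46  2.32 -6.54] q [ 0.14  0.75 -0.52  1.59  0.94  1.34  0.73] M [ 1.   -0.82  0.25]
```

>>> servo_tool([
  [-0.001,0,0,0,0,0,5],
  [-0.0025,-0.0001,0.0001,0,0,0,5],
  [-0.004,-0.0002,0.0002,0,0,0,5],
  [-0.0055,-0.0003,0.0003,0,0,0,5],
  [-0.007,-0.0003,0.0003,0,0,0,5],
  [-0.008,-0.0003,0.0003,0,0,0,5],
  [-0.0085,-0.0003,0.0003,0,0,0,5],
  [-0.0085,-0.0003,0.0003,0,0,0,5],
])

```text
time_s: 18.2
tcp_pos: [657.7, -74.3, 136.5]
ee_rot: [0.34, -0.6, 0.653, 0.313]
wrist_force: [1.6, -4.9, -9.5]
width: 13.5
```

```bash
python3 - <<'E'
from h import *
rep()
c=cam('scene');t=cam('top')
cv2.imwrite('pics/z8.png',np.hstack([cv2.resize(c['img'][185:245,190:250],None,fx=6.6,fy=6.6,interpolation=cv2.INTER_CUBIC),cv2.resize(t['img'][155:215,290:350],None,fx=6.6,fy=6.6,interpolation=cv2.INTER_CUBIC)]))
E
```

```text
t 18.2 w 13.460480975377122 grasp rel H up,Y,N [-1.   0.2 27.7] F [ -1.57   2.03 -10.49] q [ 0.13  0.74 -0.52  1.58  0.93  1.35  0.74] M [ 0.92 -0.73  0.21]
```

View pics/z8.png

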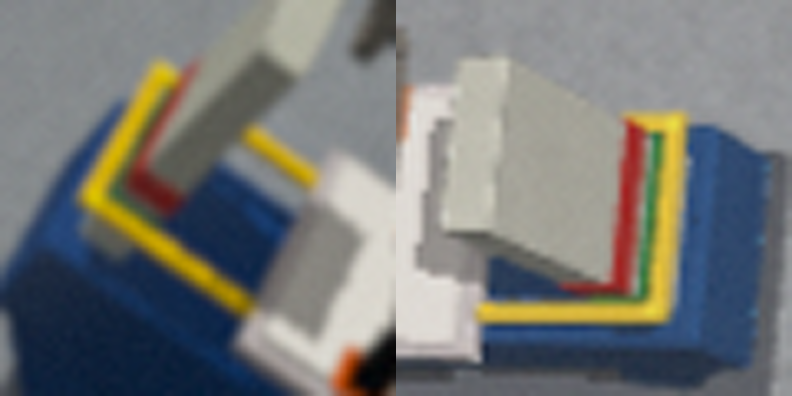

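The yellow rider stands at the green band in both views, at (130,190) on the left and (670,220) on the right, and is clear of the red. The draw is 19.9 mm and the force about 10.5 N. I'll hold there for over 2 s.

>>> servo_tool([
  [-0.0003,0,0,0,0,0,5],
  [-0.0003,0,0,0,0,0,5],
  [-0.0003,0,0,0,0,0,5],
  [-0.0003,0,0,0,0,0,5],
  [-0.0003,0,0,0,0,0,5],
  [-0.0003,0,0,0,0,0,5],
  [-0.0003,0,0,0,0,0,5],
  [-0.0003,0,0,0,0,0,5],
  [-0.0003,0,0,0,0,0,5],
  [-0.0003,0,0,0,0,0,5],
])

```text
time_s: 19.55
tcp_pos: [657.7, -74.4, 136.5]
ee_rot: [0.34, -0.6, 0.653, 0.313]
wrist_force: [2.0, -5.0, -9.6]
width: 13.3
```

>>> servo_tool([
  [-0.0003,0,0,0,0,0,5],
  [-0.0003,0,0,0,0,0,5],
  [-0.0003,0,0,0,0,0,5],
  [-0.0003,0,0,0,0,0,5],
  [-0.0003,0,0,0,0,0,5],
  [-0.0003,0,0,0,0,0,5],
  [-0.0003,0,0,0,0,0,5],
  [-0.0003,0,0,0,0,0,5],
  [-0.0003,0,0,0,0,0,5],
  [-0.0003,0,0,0,0,0,5],
])

```text
time_s: 20.8
tcp_pos: [657.7, -74.4, 136.5]
ee_rot: [0.34, -0.6, 0.653, 0.313]
wrist_force: [2.1, -3.7, -9.3]
width: 13.4
```

```bash
python3 -c "
from h import *
rep()"
```

```text
t 20.8 w 13.447919215466706 grasp rel H up,Y,N [-0.9  0.2 27.5] F [-2.46  2.41 -9.63] q [ 0.13  0.74 -0.52  1.58  0.93  1.35  0.74] M [ 0.96 -0.88  0.28]
```

Held for 2.6 s at about 10 N. I'll ease it back now: it's at 27.5 mm and home is 7.8 mm.

>>> servo_tool([
  [0.001,0,0,0,0,0,5],
  [0.0025,0,0,0,0,0,5],
  [0.004,0,0,0,0,0,5],
  [0.0055,0,0,0,0,0,5],
  [0.007,0,0,0,0,0,5],
  [0.0085,0,0,0,0,0,5],
  [0.01,0,0,0,0,0,5],
  [0.0115,0,0,0,0,0,5],
  [0.0125,0,0,0,0,0,5],
  [0.013,0,0,0,0,0,5],
])

```text
time_s: 22.05
tcp_pos: [657.1, -81.6, 126.0]
ee_rot: [0.34, -0.6, 0.653, 0.313]
wrist_force: [-0.9, -1.7, -3.1]
width: 13.5
```

>>> servo_tool([
  [0.001,0,0,0,0,0,5],
  [0.002,0,0,0,0,0,5],
  [0.003,0,0,0,0,0,5],
  [0.004,0,0,0,0,0,5],
  [0.005,0,0,0,0,0,5],
  [0.0055,0,0,0,0,0,5],
  [0.006,0,0,0,0,0,5],
  [0.006,0,0,0,0,0,5],
])

```text
time_s: 23.05
tcp_pos: [656.7, -85.1, 121.1]
ee_rot: [0.34, -0.6, 0.653, 0.313]
wrist_force: [-0.9, -0.9, 0.2]
width: 13.7
```

```bash
python3 -c "
from h import *
rep()"
```

```text
t 23.05 w 13.656402994119023 grasp rel H up,Y,N [-0.9  0.2  8.8] F [ 0.89 -0.85 -0.35] q [ 0.15  0.76 -0.51  1.59  0.95  1.32  0.73] M [ 0.54 -0.14 -0.23]
```

>>> servo_tool([
  [0.0004,0,0,0,0,0,5],
  [0.0008,0,0,0,0,0,5],
  [0.0011,0,0,0,0,0,5],
  [0.0013,0,0,0,0,0,5],
  [0.0013,0,0,0,0,0,5],
])

```text
time_s: 23.68
tcp_pos: [656.7, -85.7, 120.2]
ee_rot: [0.34, -0.6, 0.653, 0.313]
wrist_force: [-1.6, -0.6, 0.9]
width: 13.3
```

```bash
python3 -c "
from h import *
rep()"
```

```text
t 23.675 w 13.3108301140062 grasp rel H up,Y,N [-0.9  0.2  7.7] F [ 1.15 -1.57  0.32] q [ 0.15  0.76 -0.51  1.6   0.95  1.32  0.73] M [ 0.49  0.02 -0.34]
```

The handle is home: 7.7 mm against 7.8 mm at the start, with almost no force. I'll release slowly, to no more than 60 mm, and back out along the normal.

>>> servo_tool([
  [0,0,0,0,0,0,20],
  [0,0,0,0,0,0,30],
  [0,0,0,0,0,0,45],
  [0,0,0,0,0,0,60],
  [0,0,0,0,0,0,62],
  [0,0,0,0,0,0,62],
], squeeze=10)

```text
time_s: 24.42
tcp_pos: [656.7, -85.7, 120.2]
ee_rot: [0.34, -0.6, 0.653, 0.313]
wrist_force: [1.0, 0.3, 0.0]
width: 56.8
```

>>> servo_tool([
  [-0.01,0,0,0,0,0,62],
  [-0.03,0,0,0,0,0,62],
  [-0.06,0,0,0,0,0,62],
  [-0.09,0,0,0,0,0,62],
  [-0.12,0,0,0,0,0,62],
  [-0.15,0,0,0,0,0,62],
  [-0.16,0,0,0,0,0,62],
  [-0.16,0,0,0,0,0,62],
])

```text
time_s: 25.42
tcp_pos: [664.6, 6.5, 252.0]
ee_rot: [0.34, -0.601, 0.652, 0.313]
wrist_force: [0.3, -0.2, 0.4]
width: 56.9
```

```bash
python3 - <<'E'
from h import *
rep()
c=cam('scene');t=cam('top')
cv2.imwrite('pics/z9.png',np.hstack([cv2.resize(c['img'][165:325,170:430],None,fx=1.5,fy=2.4),cv2.resize(t['img'][120:280,90:350],None,fx=1.5,fy=2.4)]))
E
```

```text
t 25.425 w 56.923675604651685 grasp rel H up,Y,N [ -1.1   0.3 168.7] F [0.34 0.31 0.19] q [ 0.04  0.66 -0.57  1.44  0.84  1.56  0.8 ] M [ 0.59 -0.2   0.04]
```

View pics/z9.png

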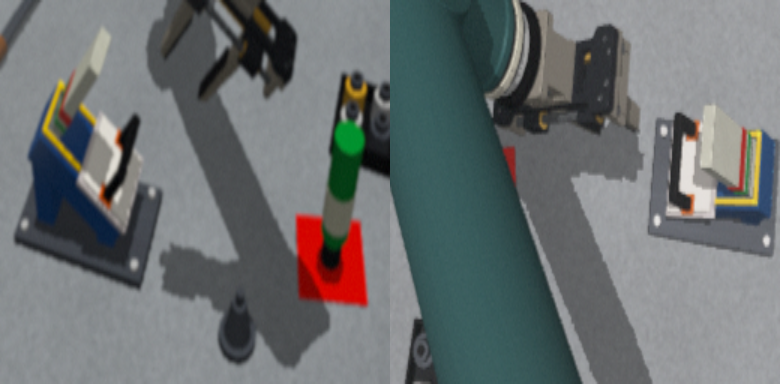

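The final view shows the gripper clear of everything, the handle and sample home at (120,170), the bottle upright on the pad at (335,230), and the tool holder at (238,330) unmoved. I'll hand in.

```bash
python3 -c "
from station import workorder
print(workorder.hand_in())"
```

```text
the job is handed in; nothing more can be done
None
```

The job is done and handed in at about 25.5 s on the robot's clock, well inside the 61 s limit; the hand-in gives no verdict.

- **Bottle:** I gripped it about 144 mm up, carried it to the red pad, lowered it to about 5 N of contact and let go. The last picture shows it upright with its whole cap on the pad.
- **Pull:** I drew the handle out 19.9 mm along its normal. At the start of the hold the rider stood in the green band in both views, and I held for about 2.6 s. The pull read 9.6 to 10.5 N, with about 2 N of side force.
- **Return:** I eased it back to within 0.1 mm of its starting position, with almost no force left, then opened the gripper slowly and backed it 160 mm clear.

The last checks showed the sample home, the tool holder unmoved and nothing touching the gripper; the scraper was not in that picture. No check failed. Two small disagreements turned up:

- **Handle position:** the two camera views put the handle 2 mm apart.
- **Closing on the bar:** the fingers shifted the tool about 1 mm sideways, and I relieved that before pulling.

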